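# Clip a tester's sprung hook probe onto a cylinder head stud

### The arm

A 6-joint arm with a two-finger parallel gripper is mounted at the origin on the work surface. World frame = base frame: x ahead of the robot, y to its left, z up, the work surface at z = 0. Lengths are in mm, angles in rad, forces in N, time in s.
With the tool pointing down it reaches from about 325 to 850 mm from the base axis. Payload 15.5 kg.
Tool frame: the origin (TCP) lies between the finger pads; the fingertips stand 11 mm ahead of it and the grasp point (between the pads) lies 8 mm behind it; y points along the fingers, x is the direction in which the jaws open and shut, and the axes are right-handed (so a half turn about y gives the same grasp; the last joint's range is limited). The gripper opens to 91 mm and grips with 3 to 60 N. Pads are 32 mm wide; open, the fingers measure 118 mm over their backs; the gripper's body (76 mm by 178 mm) begins 60 mm behind the grasp point.
Start: joints at [-1.296, 0.494, 1.345, -0, 1.302, -0.096], TCP at [225.894, -582.75, 200.915] pointing down, gripper open.
Joint ranges: [-2.91, 2.91], [-0.82, 2.16], [0.22, 2.67], [-1.22, 4.37], [0.12, 2.79], [-3.08, 3.08]. Speed limits (rad/s): [1.89, 1.89, 2.57, 3.01, 3.01, 3.01].

### API

Orientations are given as a unit quaternion [w, x, y, z].
In Python, from rig import r gives the robot as it stands. The module is installed in compiled form; this text tells all that it offers. Calls block until the motion is done:
- r.goto(position, orientation): joint-space move of the TCP to a pose.
- r.movel(position, vel=150, rotation=None, threshold=None): straight line of the TCP; rotation=None keeps the orientation; vel is the mean speed in mm/s. With threshold (N) it stops when the force on the tool has changed by that much, and returns True; else False.
- r.move_joints(angles): joint-space move.
- r.release() and r.clamp(grip_force=None): open the fingers fully, or close them until they stop; grip_force is the grip in N (None keeps the last).
- r.pause(seconds).
- r.inverse_kinematics(position, orientation): joint angles nearest the present ones, or None.
- r.camera(name): name is "side" or "top" or "wrist"; returns a dict with "image" (480x640x3 uint8, red, green, blue), "fx", "fy", "cx", "cy" (pixels), "cam_to_world" (4x4, takes a point from camera to world coordinates). Camera axes: x right, y up, looking along -z (the intrinsics and any distortion apply to the point x, -y, -z); pixel columns grow to the right and rows downward; lengths in mm; the calibration is good to about 2 mm. A picture is of the moment at which its call begins. There is no depth.
A pose or a line that the arm cannot do raises r.PlanningError and nothing moves.
- r.sign_off(): hands the job in, once; it reports no verdict.
Trained networks look in a picture, given as the dict that the camera call returned (one of the last four; its "shot" number tells which), for a name from the list of things; names that differ only in an ending like _2 or _b are one class to them, and where a whole thing is asked for, a point or a joint stands for the part that bears it (a point fixed in the world has none). Each returns a list of dicts, best first, with "confidence" (0 to 1); they miss things now and then, are a little off and sometimes report something else, mostly with a low value. They report only what shows in the picture. A call takes as long as a camera call.
- r.find_in(picture, target): "bbox" ([left, top, right, bottom] in pixels, round what is visible of it).
- r.trace(picture, target): "region" (480x640 bool, what is visible of it) and "bbox" ([left, top, right, bottom] in pixels, round what is visible of it).
- r.landmark_of(picture, target): "at" ([column, row] in pixels: a listed point, or the origin of a listed thing).
Readings, each from a call of its own:
- r.current_t(): time.
- r.current_joint_pos(): joint angles.
- r.current_dq(): joint speeds.
- r.current_joint_efforts(): joint torques, N m.
- r.current_eef_pos(): TCP position.
- r.current_eef_rot(): TCP orientation.
- r.current_ft_force(): force on the tool from outside, world axes, zero at the start.
- r.current_ft_torque(): the same for the moment, N m.
- r.current_finger_gap(): finger opening in mm.
Only numpy, scipy, OpenCV 4.12 (cv2) and the standard library are available. Lean on these libraries where they do the work, as an engineer would, in place of code of your own. Each camera call takes 0.05 s, during which the arm holds its last target.

### The job

Clip the tester's hook probe onto the long stud that sticks out of the side of the cylinder head: press the probe's sprung plunger down so that its hook drops clear below the stud, swing the tester's arm until the hook is under the stud, then let the plunger come back up so that the hook catches and holds the stud. Leave it hooked there, without shifting the cylinder head or disturbing the oil can, jar and wrench.

Things in the scene. Friction and masses are not known exactly. Their poses are not given: they have to be found in the camera images.
- boom_end (a point): Outer end of the level aluminium swing arm of the fixed tester stand, on the probe's axis, 165 mm above the table; x points away from the arm's upright pivot, 260 mm off along -x. Arm 18 mm wide, top 175 mm high; black probe barrel 32 mm across (collar 38), 92 to 200 mm high. Friction about 0.6 N at the probe; stays where left. Starts well to the -y side of the stud and must swing towards +y.
- plunger (a joint): Downward travel of the probe's plunger in its barrel, m: 0 up, 0.034 fully pressed. A spring pushes it up: about 4 N at 0, 11 N at 0.034. At 0.027 or more the hook's tip passes clear under the stud; at less it strikes the stud's side. With the stud caught it stays at about 0.012.
- cap_floor (a point): Centre of the floor of the plunger's cap: a grey round shallow dish, 64 mm outer, 52 mm inner diameter, its rim 10 mm above this floor, its underside 8 mm below. 246 mm above the table with the plunger up, 212 mm fully pressed; the highest thing around. Closed fingers pressing in the dish can also push the arm sideways by the rim.
- hook: J-shaped hook of 10 mm round steel bar under the barrel, fixed to the plunger. Origin: on the bar's axis at the bend under the barrel's axis, 70 mm above the table with the plunger up. The foot runs level 40 mm along the hook's +y (square to the arm, anticlockwise from above) to an upturned tip, its top 19 mm above the foot's axis. x points away from the pivot, z up.
- hook_mouth (a point): The point in the hook's mouth where the stud's axis lies when caught: 20 mm along the hook's +y and 12 mm above the hook's origin. The mouth is 30 mm wide between shank and tip. Same axes as the hook.
- cylinder_head: Aluminium engine cylinder head, about 8 kg, 120 x 240 x 100 mm (x, y, z), loose on the table under the arm; springs on top to 126 mm. Origin: centre of underside; x points out of the side with the studs, away from the robot. Long stud: level round steel bar, 14 mm across, out 105 mm along x at y = -50 mm, axis 70 mm high. Two short studs (28 mm) at y = 20 and 80 mm do not matter.
- stud_mid (a point): Point on the long stud's axis, 70 mm out from the head's side (35 mm from its free end), about below the probe's path. Axes as the cylinder head's: x along the stud, z up.
- oil_can: Bystander: closed grey can, 60 mm across, 120 mm high, origin under its centre.
- jar: Bystander: amber jar with a steel lid, 68 mm across, 90 mm high, origin under its centre.
- wrench: Bystander: steel wrench 180 mm long, lying along its x axis, origin under its centre.

How it is judged (in metres and radians):
On the way, in this order (a step that is already met when the one before it is completed fails the run):
1. The plunger is pressed so that the hook is extended (value of joint plunger above 0.024 m), for 0.1 s.
2. The extended hook is under the long stud, its foot below the stud and its tip past it (value of joint plunger above 0.018 m and y of hook_mouth in the frame of stud_mid between -0.012 and 0.012 m and x of hook_mouth in the frame of stud_mid between -0.045 and 0.03 m), for 0.1 s.
At the end, for the whole second after the job is handed in: Stud in the hook's mouth (mouth point within 12 mm sideways, 6 mm in height of its axis, 45 mm inward to 30 mm outward along it); plunger released, held by the stud at 7 to 17 mm, spring pulling over 1.5 N; all at rest; head within 15 mm of its start (value of joint plunger between 0.007 and 0.017 m and y of hook_mouth in the frame of stud_mid between -0.012 and 0.012 m and z of hook_mouth in the frame of stud_mid between -0.006 and 0.006 m and x of hook_mouth in the frame of stud_mid between -0.045 and 0.03 m and contact force between hook and cylinder_head above 1.5 N and linear speed of each of hook, cylinder_head below 0.02 m/s and distance of cylinder_head from where it was at the start of the episode below 0.015 m); the robot touches nothing.
It fails at once if The cylinder head is shifted by more than 15 mm (distance of cylinder_head from where it was at the start of the episode above 0.015 m).
It fails at once if The oil can, jar or wrench is moved by more than 20 mm (distance of any of oil_can, jar, wrench from where it was at the start of the episode above 0.02 m).
It also fails if it takes over 38 s, if anything falls off the work surface, if the arm or the gripper's body presses on something with over 40 N, if the wrist force passes 120 N, or if a joint passes its speed limit or range.

## Working session

There is one attempt and no reset: what is moved stays moved. The work goes in short steps, each a Python script; the robot and the scene stay as the last script left them, time stands still between calls to the robot, and variables do not carry over. Pictures are saved under pics/ and viewed, and the job is handed in when it is done.

```bash
mkdir -p pics; ls
cat > h.py <<'E'
import numpy as np, cv2
from rig import r
def save(p,name,marks=()):
    im=cv2.cvtColor(p["image"],cv2.COLOR_RGB2BGR).copy()
    for m in marks: cv2.drawMarker(im,(int(m[0]),int(m[1])),(0,0,255),cv2.MARKER_CROSS,12,1)
    cv2.imwrite("pics/"+name+".png",im)
def ray(p,uv):
    T=np.array(p["cam_to_world"]); d=np.array([(uv[0]-p["cx"])/p["fx"],-(uv[1]-p["cy"])/p["fy"],-1.0])
    return T[:3,3],T[:3,:3]@d
def atz(p,uv,z):
    o,d=ray(p,uv); return o+d*(z-o[2])/d[2]
def proj(p,X):
    T=np.array(p["cam_to_world"]); c=T[:3,:3].T@(np.array(X)-T[:3,3])
    return np.array([p["cx"]+p["fx"]*c[0]/-c[2],p["cy"]-p["fy"]*c[1]/-c[2]])
def tri(p,a,q,b):
    o1,d1=ray(p,a);o2,d2=ray(q,b);d1=d1/np.linalg.norm(d1);d2=d2/np.linalg.norm(d2)
    t=np.linalg.lstsq(np.c_[d1,-d2],o2-o1,rcond=None)[0]
    A=o1+t[0]*d1;B=o2+t[1]*d2; return (A+B)/2,np.linalg.norm(A-B)
E
python3 - <<'E'
from h import *
np.set_printoptions(precision=1,suppress=True)
Z=dict(boom_end=165,cap_floor=246,hook=70,hook_mouth=82,stud_mid=70,cylinder_head=0,oil_can=0,jar=0,wrench=0)
print(r.current_t(), r.current_eef_rot(), r.current_finger_gap())
P={}
for n in ("side","top"):
    p=P[n]=r.camera(n); print(n,[k for k in p if k!="image"],p["fx"],np.array(p["cam_to_world"])[:3])
    ms=[]
    for k,z in Z.items():
        l=r.landmark_of(p,k)
        for a in l[:2]: print(k,np.round(a["at"]),round(a["confidence"],2),atz(p,a["at"],z))
        if l: ms.append(l[0]["at"])
    save(p,n+"0",ms)
print(r.current_t())
E
```

```text
pics
0.0 [ 0.6 -0.6  0.4 -0.4] 91.12737702325433
side ['fx', 'fy', 'cx', 'cy', 'cam_to_world', 'shot'] 591.4927672142594 [[ -0.9   0.3  -0.4 185.8]
 [ -0.5  -0.6   0.6 859.5]
 [  0.    0.8   0.7 848.5]]
cap_floor [431. 107.] 0.85 [ 547.5 -159.3  246. ]
hook [422. 181.] 0.42 [ 542.2 -148.3   70. ]
hook_mouth [408. 177.] 0.53 [ 565.9 -129.3   82. ]
hook_mouth [351. 213.] 0.52 [613.7  41.1  82. ]
stud_mid [354. 213.] 0.68 [614.4  27.3  70. ]
cylinder_head [394. 276.] 0.84 [490.2  81.5   0. ]
cylinder_head [425. 139.] 0.31 [ 640.6 -411.1    0. ]
oil_can [267. 327.] 0.62 [631.5 318.6   0. ]
jar [318. 358.] 0.85 [515.4 329.6   0. ]
wrench [317. 206.] 0.92 [737.3 -27.8   0. ]
wrench [418. 182.] 0.65 [ 578.5 -231.1    0. ]
top ['fx', 'fy', 'cx', 'cy', 'cam_to_world', 'shot'] 438.24090685413597 [[  0.    1.   -0.2 493.3]
 [ -1.    0.    0.  208.5]
 [  0.    0.2   1.  805.6]]
boom_end [565. 284.] 0.93 [ 544.3 -153.3  165. ]
cap_floor [596. 278.] 0.75 [ 547.  -148.5  246. ]
hook [531. 286.] 0.45 [ 547.3 -148.4   70. ]
hook_mouth [525. 278.] 0.61 [ 559.8 -133.9   82. ]
stud_mid [425. 242.] 0.63 [617.8  29.   70. ]
cylinder_head [381. 318.] 0.86 [488.5  94.9   0. ]
oil_can [263. 237.] 0.62 [632.9 314.4   0. ]
jar [531. 282.] 0.68 [ 559.6 -181.9    0. ]
jar [262. 238.] 0.67 [630.8 317.2   0. ]
wrench [443. 190.] 0.98 [733.4 -24.    0. ]
1.0
```

View pics/side0.png

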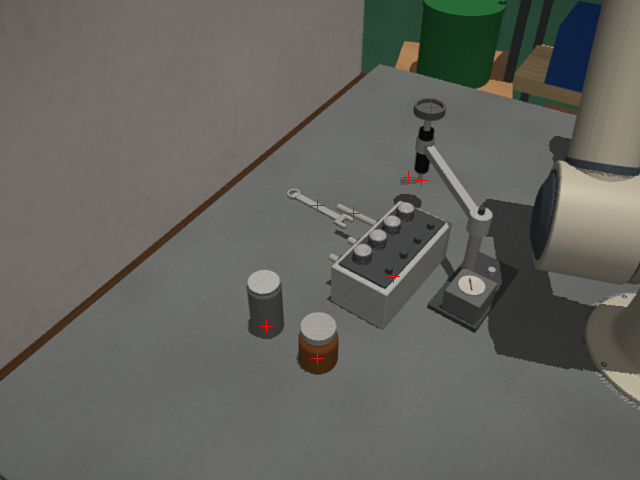

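View pics/top0.png

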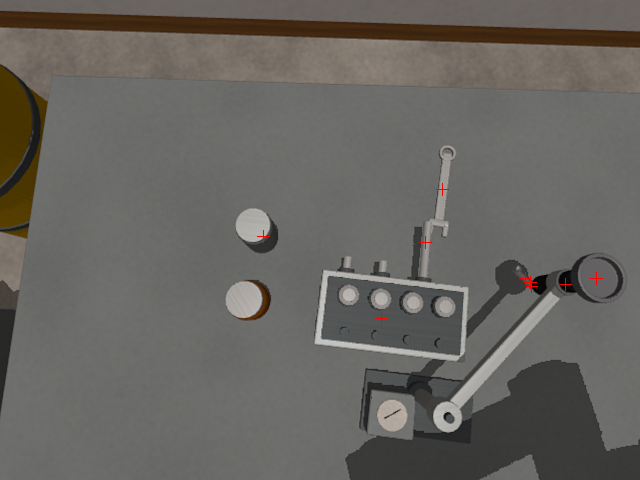

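The side view shows the cap at (431,107), the hook at about (415,180), and the stud running from the head around (353,213). The top view shows the stud from about (424,280) to (428,222), the boom pivot ring at (447,417) and the cap at (597,278). The network's jar hit in the top view at (531,282) is wrong, since the jar's lid is at (247,300). Next I'll work out the geometry.

Run:
```python
from h import *
np.set_printoptions(precision=1,suppress=True)
p=r.camera("side");q=r.camera("top")
import pickle; pickle.dump((p,q),open("p0.pkl","wb"))
cap=tri(p,(431,107),q,(596,278));print("cap",cap)
for n in ("cap_floor","stud_mid","hook","hook_mouth"):
    a=r.landmark_of(p,n);b=r.landmark_of(q,n)
    print(n,[tri(p,x["at"],q,y["at"]) for x in a[:1] for y in b[:1]])
print("pivot",tri(p,(481,212),q,(447,417)),atz(q,(447,417),178))
for u in ((424,278),(428,222)): print("stud",atz(q,u,77))
# head top outer rim corners at z=100
for u in ((323,271),(468,288),(463,360),(316,344)): print("corner",atz(q,u,100))
im=cv2.cvtColor(q["image"],cv2.COLOR_RGB2BGR)
a=cv2.resize(im[200:300,380:480],(600,600),interpolation=cv2.INTER_CUBIC);cv2.imwrite("pics/ztop.png",a)
a=cv2.resize(im[370:450,400:500],(750,600),interpolation=cv2.INTER_CUBIC);cv2.imwrite("pics/ztop2.png",a)
```

```text
cap (array([ 544.6, -144.1,  254. ]), np.float64(4.0727138068637005))
cap_floor [(array([ 544.5, -144.8,  255.3]), np.float64(0.6546110562434668))]
stud_mid [(array([618.1,  27.5,  70.6]), np.float64(6.268724853135274))]
hook [(array([ 544.4, -150.3,   74.8]), np.float64(4.426833817933955))]
hook_mouth [(array([638.2, -57.8,  62.1]), np.float64(216.19354946917073))]
pivot (array([362.2,  33.2, 187.4]), np.float64(0.33336686826965617)) [360.4  30.6 178. ]
stud [556.6  34.1  77. ]
stud [652.2  25.4  77. ]
corner [562.  202.7 100. ]
corner [540.2 -31.2 100. ]
corner [428.2 -19.1 100. ]
corner [447.7 211.  100. ]
```

Run:
```python
import cv2,numpy as np
a=cv2.imread("pics/ztop.png");b=cv2.imread("pics/ztop2.png")
cv2.imwrite("pics/z.png",cv2.resize(np.hstack([a,b]),(800,356)))
```

```text
(no output)
```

View pics/z.png

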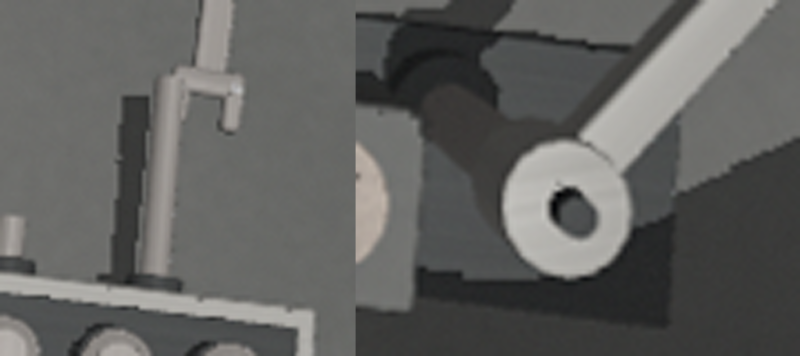

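The head, stud and pivot measurements agree: head yaw is about -5.3° and the arm radius is 257, against 260 given. Next I'll refine the cap centre by fitting its rim in both views.

Run:
```python
from h import *
from scipy.optimize import least_squares
np.set_printoptions(precision=1,suppress=True)
t=np.linspace(0,2*np.pi,180,endpoint=False)
P={}
from scipy.spatial import cKDTree
obs=[]
for n in ("side","top"):
    p=r.camera(n); l=r.trace(p,"cap_floor")
    m=l[0]["region"].astype(np.uint8); c=max(cv2.findContours(m,cv2.RETR_EXTERNAL,cv2.CHAIN_APPROX_NONE)[0],key=cv2.contourArea)[:,0]
    print(n,l[0]["confidence"],l[0]["bbox"],cv2.fitEllipse(c))
    obs.append((p,c)); P[n]=(p,c)
def hull(p,X,z0=None):
    pts=[proj(p,(X[0]+32*np.cos(a),X[1]+32*np.sin(a),z)) for z in (256,238) for a in t]
    return cv2.convexHull(np.array(pts,np.float32))
def res(X,use):
    out=[]
    for p,c in use:
        h=hull(p,X)
        out+= [cv2.pointPolygonTest(h,(float(u),float(v)),True) for u,v in c]
    return np.clip(out,-4,4)
for nm,use in (("side",obs[:1]),("top",obs[1:]),("both",obs)):
    s=least_squares(res,[546,-150],args=(use,),diff_step=1e-3,loss="soft_l1");print(nm,s.x,np.abs(s.fun).mean())
print(r.current_t())
q=np.array(r.current_eef_rot());print(q)
for X in ((546,-151,300),(546,-151,226),(620,9,226)): print(r.inverse_kinematics(X,q))
```

```text
side 0.64 [398.8, 95.1, 443.0, 185.5] ((428.5097961425781, 110.7695083618164), (30.91463851928711, 32.08860397338867), 43.06924819946289)
top 0.79 [512.9, 251.0, 626.0, 303.2] ((598.4595947265625, 278.1530456542969), (48.98646545410156, 56.09210968017578), 105.16040802001953)
side [ 548.5 -149.1] 1.1091134727364496
top [ 547.4 -149.8] 1.2680609395018823
both [ 547.7 -149.6] 1.2151058413511469
1.7
[-0.6  0.6 -0.4  0.4]
[-0.4  0.3  1.3 -0.   1.5  0.8]
[-0.4  0.4  1.5 -0.   1.3  0.8]
[-0.1  0.5  1.3 -0.   1.4  1.1]
```

The cap centre is (547.6, -149.7), and both views agree. Its distance to the pivot is 259.7, so it checks against the 260 given. I'll close the fingers, hover and probe down.

Run:
```python
from h import *
np.set_printoptions(precision=2,suppress=True)
q=np.array(r.current_eef_rot())
r.clamp(20)
r.movel([235,-560,320],vel=200)
r.goto([547.6,-149.7,320],q)
print(r.current_t(),np.array(r.current_eef_pos()),r.current_finger_gap())
p=r.camera("side");save(p,"hov");
w=r.camera("wrist");save(w,"hovw",[proj(w,(547.6,-149.7,246))])
f0=np.array(r.current_ft_force())
r.movel([547.6,-149.7,265],vel=150)
hit=r.movel([547.6,-149.7,248],vel=30,threshold=2.5)
print(hit,r.current_t(),np.array(r.current_eef_pos()),f0,np.array(r.current_ft_force()))
```

```text
5.6917 [ 547.43 -150.6   319.94] 0.21908480285733703
False 7.025 [ 547.64 -149.71  248.04] [-0.28  0.37  0.14] [-0.65 -0.47 -0.05]
```

View pics/hovw.png

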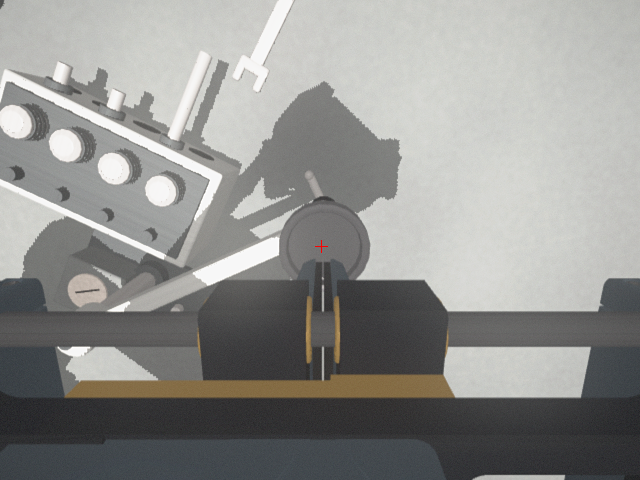

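View pics/hov.png

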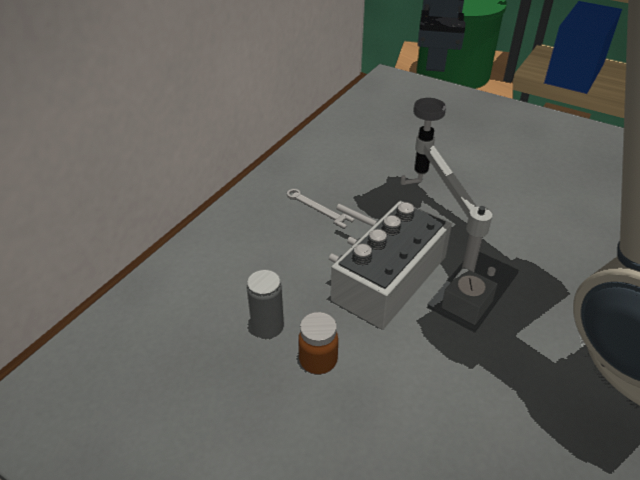

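The wrist view put the dish at about (325,243), under the fingers as predicted. Even so, there was no contact force at TCP 248, so I'll look before going further.

Run:
```python
from h import *
np.set_printoptions(precision=2,suppress=True)
a=[]
for n,(x,y) in (("side",(400,130)),("top",(570,280)),("wrist",(320,240))):
    p=r.camera(n); im=cv2.cvtColor(p["image"],cv2.COLOR_RGB2BGR)
    h=90 if n!="wrist" else 200
    im=np.pad(im,((0,100),(0,100),(0,0)))
    c=im[max(0,y-h):y+h,max(0,x-int(h*.75)):x+int(h*.75)]
    a.append(cv2.resize(c,(266,355),interpolation=cv2.INTER_CUBIC))
cv2.imwrite("pics/c1.png",np.hstack(a))
for i in range(4): print(np.array(r.current_ft_force()),r.current_t()); r.pause(.05)
print(np.array(r.current_eef_pos()))
```

```text
[-0.32  0.12 -0.12] 7.175
[0.68 0.06 0.41] 7.225
[ 0.24 -0.58  0.34] 7.275
[0.33 0.41 0.11] 7.325
[ 547.64 -149.69  248.09]
```

View pics/c1.png

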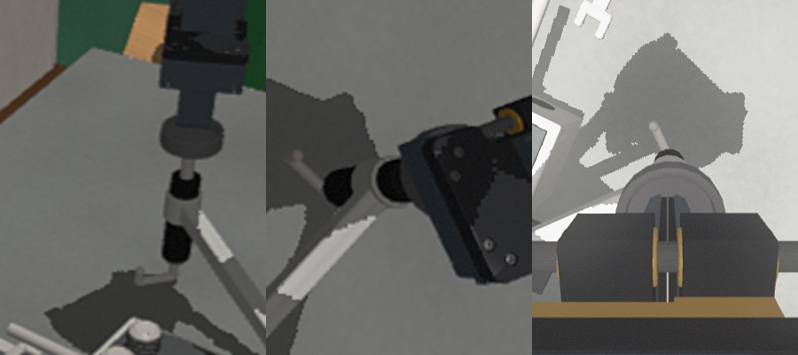

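The fingers are inside the dish rim but not yet loading the floor. I'll continue down with a force threshold.

Run:
```python
from h import *
np.set_printoptions(precision=2,suppress=True)
def F(n=5):
    return np.mean([np.array(r.current_ft_force()) for _ in range(n)],0)
hit=r.movel([547.6,-149.7,236],vel=30,threshold=3)
print(hit,r.current_t(),np.array(r.current_eef_pos()),F())
if hit or 1:
    r.pause(.1);print(F(),r.current_eef_pos()[2])
```

```text
False 7.925 [ 547.56 -149.69  235.87] [ 0.43  0.48 -0.18]
[-0.38  0.94  0.58] 236.13009567027854
```

Run:
```python
from h import *
a=[]
for n,(x,y) in (("side",(400,130)),("top",(570,280)),("wrist",(320,240))):
    p=r.camera(n); im=cv2.cvtColor(p["image"],cv2.COLOR_RGB2BGR)
    h=90 if n!="wrist" else 200
    im=np.pad(im,((0,100),(0,100),(0,0)))
    c=im[max(0,y-h):y+h,max(0,x-int(h*.75)):x+int(h*.75)]
    a.append(cv2.resize(c,(266,355),interpolation=cv2.INTER_CUBIC))
    print(n,[(np.round(l["at"]),round(l["confidence"],2)) for l in r.landmark_of(p,"hook")[:2]],[(np.round(l["at"]),round(l["confidence"],2)) for l in r.landmark_of(p,"cap_floor")[:2]], proj(p,(547.6,-149.7,70)),proj(p,(547.6,-149.7,50)))
cv2.imwrite("pics/c2.png",np.hstack(a))
```

```text
side [(array([423., 182.]), 0.64)] [(array([429., 108.]), 0.86)] [419.49539188 179.70395533] [418.49773708 186.94707892]
top [(array([534., 284.]), 0.65)] [(array([533., 282.]), 0.25)] [531.86846131 286.25928059] [526.33046269 286.98570905]
wrist [(array([324., 220.]), 0.57)] [(array([326., 291.]), 0.82)] [322.27554416 221.14049022] [322.28500989 217.12032549]
```

View pics/c2.png

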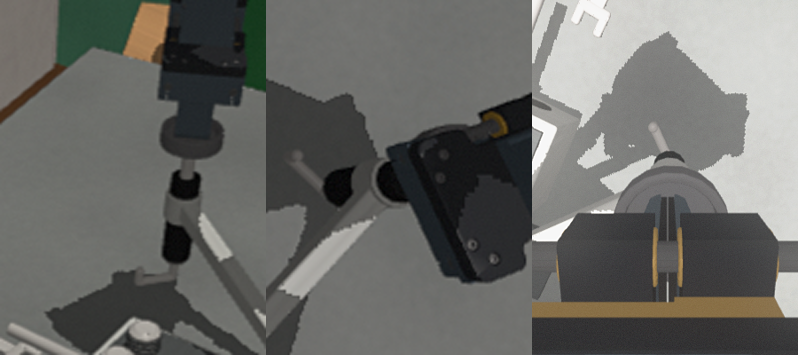

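Run:
```python
from h import *
np.set_printoptions(precision=2,suppress=True)
a=[]
for n,(x,y,h) in (("side",(428,105,30)),("wrist",(320,250,80))):
    p=r.camera(n); im=cv2.cvtColor(p["image"],cv2.COLOR_RGB2BGR)
    for z in (225,246,256): print(n,z,proj(p,(547.6,-149.7,z)),proj(p,(579.6,-149.7,z)),proj(p,(547.6,-117.7,z)))
    a.append(cv2.resize(im[y-h:y+h,x-h:x+h],(400,400),interpolation=cv2.INTER_CUBIC))
cv2.imwrite("pics/c3.png",np.hstack(a))
T=np.array(p["cam_to_world"]);print(T)
from scipy.spatial.transform import Rotation as R
w=np.array(r.current_eef_rot());print(R.from_quat(w[[1,2,3,0]]).as_matrix(), r.current_eef_pos(), r.current_joint_pos(), r.current_finger_gap(),r.current_t())
```

```text
side 225 [427.97 118.19] [413.55 113.95] [421.46 125.29]
side 246 [429.23 109.05] [414.63 104.85] [422.66 116.07]
side 256 [429.84 104.62] [415.15 100.45] [423.25 111.6 ]
wrist 225 [322.18 277.78] [343.86 224.95] [267.4 257.8]
wrist 246 [322.14 292.46] [346.28 234.26] [261.3 270.5]
wrist 256 [322.13 300.64] [347.64 239.48] [257.9 277.6]
[[   0.36    0.9     0.24  614.91]
 [  -0.93    0.35    0.09 -123.84]
 [  -0.     -0.25    0.97  420.07]
 [   0.      0.      0.      1.  ]]
[[ 0.36 -0.    0.93]
 [-0.93 -0.    0.36]
 [-0.   -1.   -0.  ]] [ 547.58 -149.68  236.  ] [-0.37  0.38  1.44 -0.    1.32  0.83] 0.657196510619463 8.575
```

View pics/c3.png

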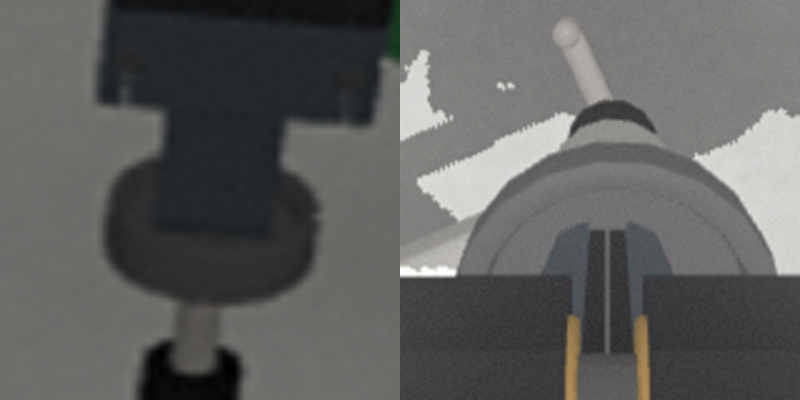

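The cap has not moved: the hook landmark in the side view is still at (423,182). The finger end appears at about row 110 in the side view, close to z≈245, so the tips really do seem higher than TCP-11. I'll keep probing and take the contact height from the force.

```bash
cat >> h.py <<'E'
np.set_printoptions(precision=2,suppress=True)
def F(n=8):
    return np.mean([np.array(r.current_ft_force()) for _ in range(n)],0)
E
python3 - <<'E'
from h import *
for z in (232,228,224,220,216,212):
    hit=r.movel([547.6,-149.7,z],vel=40,threshold=4)
    f=[]
    for i in range(4): r.pause(.02);f.append(np.array(r.current_ft_force()))
    print(z,hit,r.current_t(),np.array(r.current_eef_pos()),np.mean(f,0))
    if np.mean(f,0)[2]>2.5: break
p=r.camera("side");save(p,"s4");print(r.landmark_of(p,"hook")[:1],r.landmark_of(p,"cap_floor")[:1])
E
```

```text
232 False 8.8917 [ 547.84 -149.83  232.16] [ 1.65 -1.09  4.11]
[{'at': [419.4, 179.0], 'confidence': 0.65}] [{'at': [430.2, 109.1], 'confidence': 0.95}]
```

Contact gives about 4 N at TCP 232–235, which puts the floor at about TCP+11. That is opposite in sign to what I assumed, and the spring law will confirm it. I'll press in stages and compare the force with 4 + 0.206 N/mm.

Run:
```python
from h import *
for z in (220,208,204.5):
    hit=r.movel([547.6,-149.7,z],vel=60,threshold=25)
    f=[]
    for i in range(5): r.pause(.02);f.append(np.array(r.current_ft_force()))
    print(z,hit,r.current_t(),np.array(r.current_eef_pos()),np.mean(f,0),"expect",4+.206*(235-z))
p=r.camera("side");save(p,"s5")
print(r.landmark_of(p,"hook")[:1],r.landmark_of(p,"cap_floor")[:1],proj(p,(547.6,-149.7,39)),proj(p,(547.6,-149.7,215)))
im=cv2.cvtColor(p["image"],cv2.COLOR_RGB2BGR)
cv2.imwrite("pics/s5z.png",cv2.resize(im[60:240,330:510],(600,600),interpolation=cv2.INTER_CUBIC))
```

```text
220 False 9.475 [ 547.64 -149.74  220.36] [ 0.29 -0.89  6.45] expect 7.09
208 False 9.9083 [ 547.69 -149.74  208.52] [-0.35 -0.47  8.2 ] expect 9.562
204.5 False 10.2417 [ 547.77 -149.69  205.15] [-0.28 -0.45  8.73] expect 10.283
[{'at': [418.6, 192.5], 'confidence': 0.58}] [{'at': [430.4, 121.4], 'confidence': 0.81}] [417.96 190.87] [427.38 122.48]
```

View pics/s5z.png

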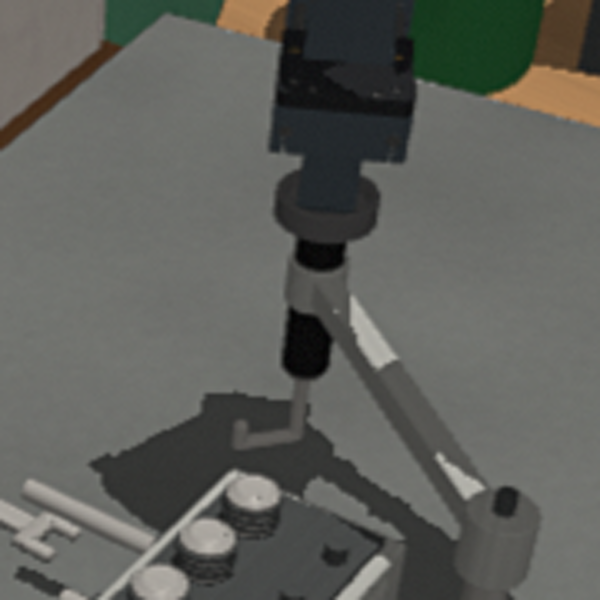

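The side view shows the plunger well down: the hook is at (418,192) and the cap at (430,121), which is roughly 30 mm of travel. The force slope is a little lower than expected, so I'll press a bit further until it is at or near the bottom. Then I'll swing to a midway point short of the stud.

```bash
cat >> h.py <<'E'
PIV=np.array([361.6,31.5]);
def arc(th,z,rad=260): return [PIV[0]+rad*np.cos(th),PIV[1]+rad*np.sin(th),z]
E
python3 - <<'E'
from h import *
def rep(s):
    f=[]
    for i in range(5): r.pause(.02);f.append(np.array(r.current_ft_force()))
    print(s,r.current_t(),np.array(r.current_eef_pos()),np.mean(f,0))
for z in (203,202):
    print(r.movel([547.6,-149.7,z],vel=40,threshold=20)); rep(z)
th0=np.arctan2(-149.7-31.5,547.6-361.6); print(np.degrees(th0))
for d in (-38,-32,-26):
    r.movel(arc(np.radians(d),202),vel=60); rep(d)
p=r.camera("side");save(p,"s6")
q=r.camera("top");save(q,"t6")
for pp in (p,q): print([(k,[l["at"] for l in r.landmark_of(pp,k)[:1]]) for k in ("hook","cap_floor","boom_end")],proj(pp,arc(np.radians(-26),38)),proj(pp,arc(np.radians(-26),214)),proj(pp,arc(np.radians(-26),165)))
im=cv2.cvtColor(p["image"],cv2.COLOR_RGB2BGR);im2=cv2.cvtColor(q["image"],cv2.COLOR_RGB2BGR)
cv2.imwrite("pics/s6z.png",np.hstack([cv2.resize(im[90:240,320:470],(400,400),interpolation=cv2.INTER_CUBIC),cv2.resize(im2[170:320,380:530],(400,400),interpolation=cv2.INTER_CUBIC)]))
E
```

```text
False
203 10.725 [ 547.77 -149.7   203.69] [-0.25  0.22  9.41]
False
202 11.0583 [ 547.76 -149.69  202.7 ] [-0.28  0.04  9.56]
-44.25107821717617
-38 11.7667 [ 566.63 -128.31  202.7 ] [-0.41  1.08  9.47]
-32 12.45 [ 582.28 -106.05  202.72] [0.17 0.82 9.8 ]
-26 13.1333 [595.45 -82.25 202.73] [-0.37  0.88  9.63]
[('hook', [[389.1, 199.5]]), ('cap_floor', [[393.1, 131.7]]), ('boom_end', [[390.6, 152.4]])] [385.24 200.23] [391.65 131.38] [389.74 151.87]
[('hook', [[487.0, 258.1]]), ('cap_floor', [[252.2, 302.4]]), ('boom_end', [[477.0, 251.6]])] [483.85 259.47] [531.2  243.79] [515.49 248.99]
```

View pics/s6z.png

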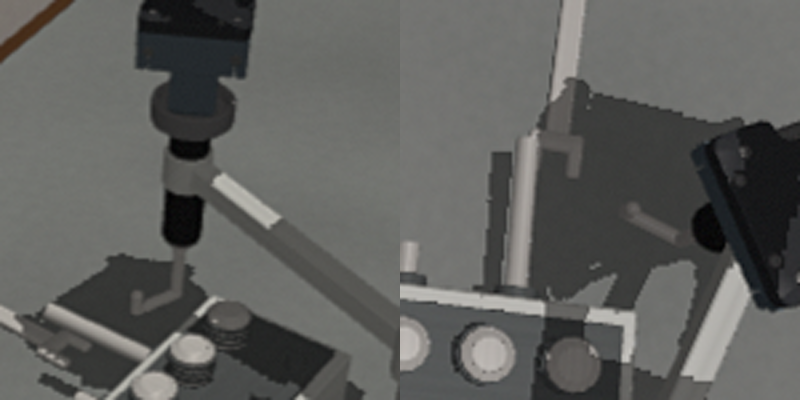

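The side view shows the hook pressed at about (389,200), and the arm is tracking the fingers. All side landmarks lie within 4 px of prediction. The top view's cap_floor hit at (252,302) is a false one, on the jar. I'll swing on to the computed angle with a force guard.

Run:
```python
from h import *
import pickle
p0,q0=pickle.load(open("p0.pkl","rb"))
a=atz(q0,(423.3,277.6),70);b=atz(q0,(427.2,222),70);print(a,b)
u=(b-a)[:2];u/=np.linalg.norm(u);v=np.array([-u[1],u[0]]);print("yaw",np.degrees(np.arctan2(u[1],u[0])))
from scipy.optimize import brentq
def lat(th,c=a):
    m=PIV+260*np.array([np.cos(th),np.sin(th)])+20*np.array([-np.sin(th),np.cos(th)])
    return (m-c[:2])@v
th=brentq(lat,-.6,.4);print("target",np.degrees(th),arc(th,202))
def rep(s):
    f=[]
    for i in range(4): r.pause(.02);f.append(np.array(r.current_ft_force()))
    f=np.mean(f,0);print(s,r.current_t(),np.array(r.current_eef_pos()),f);return f
for d in np.radians([-20,-14,-9]).tolist()+[th]:
    h=r.movel(arc(d,202),vel=50,threshold=6); f=rep(np.degrees(d))
    if h: print("HIT"); break
p=r.camera("side");save(p,"s7")
q=r.camera("top");save(q,"t7")
for pp in (p,q): print([(k,[l["at"] for l in r.landmark_of(pp,k)[:1]]) for k in ("hook","hook_mouth","cap_floor","stud_mid","cylinder_head")],proj(pp,arc(th,38)),proj(pp,arc(th,214)))
im=cv2.cvtColor(p["image"],cv2.COLOR_RGB2BGR);im2=cv2.cvtColor(q["image"],cv2.COLOR_RGB2BGR)
cv2.imwrite("pics/s7z.png",np.hstack([cv2.resize(im[120:270,290:440],(400,400),interpolation=cv2.INTER_CUBIC),cv2.resize(im2[170:320,350:500],(400,400),interpolation=cv2.INTER_CUBIC)]))
```

```text
[557.82  33.57  70.  ] [653.64  24.99  70.  ]
yaw -5.113440585826987
target -5.213473886206553 [np.float64(620.5243949729172), np.float64(7.874638882998305), 202]
-20.0 14.2917 [606.06 -57.2  202.74] [-0.67  0.55  9.86]
-14.0 15.05 [613.98 -31.17 202.77] [-0.13  0.86  9.69]
-9.0 15.7167 [618.53  -8.94 202.8 ] [-0.78  0.73  9.43]
-5.213473886206553 16.275 [620.65   8.15 202.81] [-0.17  0.39 10.  ]
[('hook', [[360.1, 146.9]]), ('hook_mouth', [[350.2, 219.1]]), ('cap_floor', [[358.4, 145.4]]), ('stud_mid', [[351.1, 213.7]]), ('cylinder_head', [[389.5, 277.9]])] [355.23 219.04] [358.86 149.19]
[('hook', [[426.7, 243.4]]), ('hook_mouth', [[424.1, 240.0]]), ('cap_floor', []), ('stud_mid', [[424.8, 243.5]]), ('cylinder_head', [[384.1, 314.8]])] [432.77 244.15] [465.33 224.2 ]
```

View pics/s7z.png

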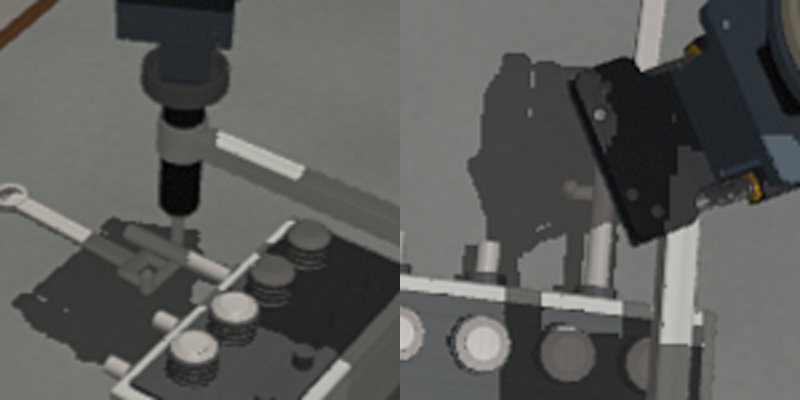

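Top view: the tip is past the stud at about (414,240). Side view: the tip is on the near side of the stud at about (345,220). I'll quantify both.

Run:
```python
from h import *
p=r.camera("side");q=r.camera("top")
im=cv2.cvtColor(p["image"],cv2.COLOR_RGB2BGR);im2=cv2.cvtColor(q["image"],cv2.COLOR_RGB2BGR)
cv2.imwrite("pics/s8z.png",np.hstack([cv2.resize(im[190:240,325:375],(400,400),interpolation=cv2.INTER_CUBIC),cv2.resize(im2[215:265,395:445],(400,400),interpolation=cv2.INTER_CUBIC)]))
th=np.radians(-5.213); e=np.array(arc(th,0)[:2]); 
for d in (33,): 
    tip=np.r_[e+40*np.array([-np.sin(th),np.cos(th)]),70-d+17]; print(tip,proj(p,tip),proj(q,tip))
    for dy in (-8,8):
        t2=tip+[0,dy,0];print(dy,proj(p,t2),proj(q,t2))
print(atz(q,(413.8,240.5),54),atz(p,(344.5,220.5),54))
```

```text
[624.16  47.71  54.  ] [344.6  223.21] [412.35 240.09]
-8 [346.52 221.05] [416.91 240.2 ]
8 [342.66 225.38] [407.78 239.97]
[623.49  45.18  54.  ] [628.59  40.38  54.  ]
```

View pics/s8z.png

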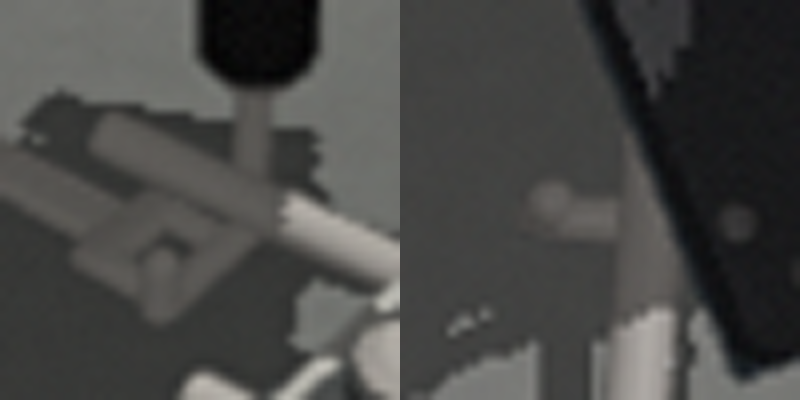

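The tip's offset past the stud axis is about 19–20 mm after correcting for parallax, and 20 is ideal. The mouth is therefore centred to within a few mm, so I'll let the plunger up slowly and straight.

Run:
```python
from h import *
x,y,_=arc(np.radians(-5.213),0)
for z in (214,220,224,230,245,330):
    r.movel([x,y,z],vel=40 if z<250 else 150)
    f=[]
    for i in range(4): r.pause(.02);f.append(np.array(r.current_ft_force()))
    print(z,r.current_t(),np.array(r.current_eef_pos()),np.mean(f,0))
r.pause(.3)
p=r.camera("side");save(p,"s9");q=r.camera("top");save(q,"t9")
for pp in (p,q): print([(k,[l["at"] for l in r.landmark_of(pp,k)[:1]]) for k in ("hook","hook_mouth","cap_floor","stud_mid","cylinder_head","boom_end")],proj(pp,[x,y,234]),proj(pp,[x,y,58]))
im=cv2.cvtColor(p["image"],cv2.COLOR_RGB2BGR);im2=cv2.cvtColor(q["image"],cv2.COLOR_RGB2BGR)
cv2.imwrite("pics/s9z.png",np.hstack([cv2.resize(im[140:240,310:410],(400,400),interpolation=cv2.INTER_CUBIC),cv2.resize(im2[190:290,370:470],(400,400),interpolation=cv2.INTER_CUBIC)]))
```

```text
214 17.4917 [620.65   8.03 214.71] [0.39 0.69 7.45]
220 17.8583 [620.57   8.02 220.73] [0.72 0.2  6.12]
224 18.175 [620.18   7.92 223.85] [ 0.42 -0.36 -0.21]
230 18.5417 [620.54   7.87 230.08] [ 0.23 -0.19  0.  ]
245 19.1333 [620.41   7.9  244.9 ] [-0.28 -0.    0.14]
330 19.9167 [619.96   7.9  328.63] [-0.19  0.17 -0.23]
[('hook', [[356.2, 209.7]]), ('hook_mouth', [[351.6, 210.2]]), ('cap_floor', [[361.5, 141.3]]), ('stud_mid', [[352.6, 212.6]]), ('cylinder_head', [[391.1, 275.6]]), ('boom_end', [[355.2, 168.5]])] [359.32 140.34] [355.61 211.76]
[('hook', [[439.3, 240.2]]), ('hook_mouth', [[423.5, 239.2]]), ('cap_floor', [[472.1, 222.6]]), ('stud_mid', [[426.4, 242.8]]), ('cylinder_head', [[385.0, 314.7]]), ('boom_end', [[455.7, 230.3]])] [470.24 221.19] [435.73 242.34]
```

View pics/s9z.png

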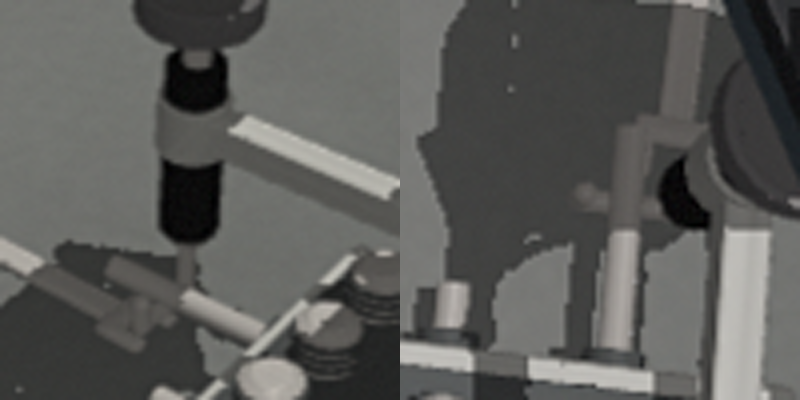

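The hook has caught. The finger load vanished at TCP≈223, which is about 12 mm of plunger travel. The side view puts the cap at (361,141), against (359,140) predicted for 12 mm. The top view shows the tip at (417,239) about 18 mm past the stud axis at column 427. I'll hand it in.

Run:
```python
from h import *
import pickle
p0,q0=pickle.load(open("p0.pkl","rb"))
r.pause(.4)
q=r.camera("top")
# head shift check: corner patch of head (unshadowed end)
a=cv2.cvtColor(q0["image"],cv2.COLOR_RGB2GRAY);b=cv2.cvtColor(q["image"],cv2.COLOR_RGB2GRAY)
t=a[262:352,308:372];m=cv2.matchTemplate(b[242:372,288:392],t,cv2.TM_CCOEFF_NORMED);print(cv2.minMaxLoc(m),"expect (20,20)")
print(r.current_t(),F()); r.sign_off()
```

```text
(-0.19497273862361908, 0.9996843934059143, (35, 15), (20, 20)) expect (20,20)
21.3667 [-0.03 -0.22  0.52]
the job is handed in; nothing more can be done
```

The probe is hooked on the long stud and the job is handed in at 21.4 s, inside the 38 s limit. I pressed the plunger with closed fingers in the cap, swung the arm along its 260 mm arc until the hook was under the stud, then let the plunger up slowly.

**What my last checks showed:**
- **Plunger:** the finger load vanished at about 12 mm of travel, and the cap height in the side view agreed with that.
- **Hook position:** the tip sits about 18 mm past the stud axis, so the mouth is off centre by about 1.6 mm against the 12 mm allowed.
- **Cylinder head:** it did not move; an image comparison of one end of the head showed 0 px of shift.
- **Bystanders:** the oil can, jar and wrench were never touched, though I did not check their positions again at the end.
- **Robot:** the fingers are about 90 mm above the cap and touching nothing.

**What disagreed:**
- **Contact height:** the fingertips met the cap floor at TCP about 234 mm, some 22 mm lower than I expected, so I set the depth from force and camera instead.
- **Spring force:** it read slightly under the given figures, about 9.6 N near full press.
- **Network false hits:** the networks gave a few in the top view, such as the cap on the jar, and I discarded them.

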